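Stamp the calibration seal of a repaired unit

ROBOT

A 6-joint arm with a two-finger parallel gripper is mounted at the origin on a cart in front of the work surface, level with it; the furniture and walls round the work are solid. World frame = base frame: x ahead of the robot, y to its left, z up, the work surface at z = 0. Lengths are in m, angles in rad, forces in N, time in s.
With the tool pointing down it reaches from about 0.3 to 0.875 m from the base axis. Payload 6.4 kg.
Tool frame: the origin (TCP) lies at the very end of the fingers, on their centre line; the grasp point (between the pads) lies 19 mm behind it; z points along the fingers, y is the line along which they close (so a half turn about z gives the same grasp; the last joint's range is limited). The gripper opens to 85 mm and grips with 20 to 120 N. Pads are 22 mm wide; open, the fingers measure 114 mm over their backs; the gripper's body (76 mm by 85 mm) begins 54 mm behind the grasp point. The pads swing forward as they close: fully open they stand 13 mm farther back than shut.
Start: joints at [1.031, 0.181, 1.607, -0, 1.354, -0.206], TCP at [0.188, 0.543, 0.231] pointing down, gripper open.
Joint ranges: [-2.99, 2.99], [-0.89, 2.07], [0.3, 2.58], [-1.14, 4.28], [0, 2.63], [-3.12, 3.12]. Speed limits (rad/s): [2.57, 2.57, 3.01, 3.14, 3.14, 3.14].

INTERFACE

Orientations are given as a unit quaternion [w, x, y, z].
In Python, from bench import ctrl gives the robot as it stands.
- The arm moves only by the tool jog_arm, never from a script. Its argument "series" is a list that holds one entry, the list of rows, each a list of 7 numbers: the shift along the tool's x, y, z in mm, then the turn, a rotation vector about the tool's x, y, z in rad, then the finger opening in mm, from 0 to 85.4. In form: [[[tx, ty, tz, rx, ry, rz, gripper], ...]]. A call has exactly 10 rows; each row shifts and turns the commanded pose from where the row before left it, along the tool's axes as they then stand; what a row does not reach is not made up. A row lasts 1/10 s, in which the tool goes at most 50 mm and 8.59 degrees, less where a joint would pass 70% of its speed; a pose out of reach is approached as far as the arm can. A call with a gripper value outside its range is refused whole. The fingers move at their own pace and stop on an object; the grip force is fixed at half the most. Time passes only in rows, so rows that do not move let the fingers close, or fill a call up. It gives the time, the measured TCP pose, the force, the opening and the grip force at its end, in the units of the state.
- ctrl.get_obs(): the state, without advancing time (a new reading comes with each control period).
- ctrl.camera(name): name is "side" or "top" or "wrist"; returns a dict with "frame" (400x640x3 uint8, blue, green, red), "z_map" (400x640 float32, m along the optical axis (not along the pixel's ray), 0 where there is no reading), "fx", "fy", "cx", "cy" (pixels), "k1" (the pictures are not rectified: a ray, as slopes to the right and down, at radius r is drawn at 1 + k1 r^2 times it, then the intrinsics apply), "xyz" and "rotation" of the camera in the world. Camera axes: x right, y down, z forward; pixel columns grow to the right and rows downward; lengths in m; the calibration is good to about 2 mm. A picture is of the moment at which its call begins.
- ctrl.hand_in(): hands the job in; it is judged then, once.
The state is a dict: "time_s": time; "q": joint angles; "dq": joint speeds; "joint_efforts": joint torques, N m; "eef_pos": TCP position; "eef_rot": TCP orientation; "wrist_force": force on the tool from outside, world axes, zero at the start; "torque": the same for the moment, N m; "opening": opening from 0.0 (shut) to 1.0 (fully open); "grasp_force": force on a finger pad.
Only numpy, scipy, OpenCV 4.12 (cv2) and the standard library are available. Lean on these libraries where they do the work, as an engineer would, in place of code of your own. Each camera call takes 0.05 s, during which the arm holds its last target. There are 200 camera calls.

TASK

Take the square-bar seal stamp out of its bench block, set its nose on the soft metal slug in the seal cup of the grey-lidded unit, and press squarely and steadily with about 15 N (never more than 24 N) until the slug is fully down, keeping that pressure for one second. Lift the stamp straight up out of the cup without sliding it across the seal, then stand it fully home in its block again and let go, leaving the other things where they are.

Things in the scene. Friction and masses are not known exactly. Their poses are not given: they have to be found in the camera images.
- stamp: Loose steel seal stamp, 0.22 kg, 103 mm long, upright in its block. Origin: centre of the flat nose face at the bottom; z up along it. Nose 10 mm in diameter up to 14 mm, shank 14 mm in diameter up to 36 mm, square bar 20 x 20 mm (flats facing its x and y) up to 100 mm, 3 mm cap. Grip two flats about 75 mm above the origin, with 80 N or more.
- nose (a point): Centre of the stamp's flat nose face (same point as the stamp's origin).
- holder: Fixed dark steel bench block 70 x 70 x 40 mm with a round 18 mm bore, 38 mm deep with a 2 mm chamfer, in the middle of its top. Origin: centre of its underside, z up. The stamp is fully home when the shoulder under its square bar rests on the block's top: its origin is then 4 mm above the block's origin.
- bore_mouth (a point): Centre of the bore's mouth in the block's top face, 40 mm above the block's origin.
- unit: Fixed die-cast metal unit 84 x 114 x 36 mm with a grey lid; on the lid stands the round steel seal cup. Origin: centre of its underside, z up.
- cup_mouth (a point): Centre of the seal cup's mouth at the rim, 56 mm above the bench, z up; at x -12, y +24 mm in the unit's frame. The steel cup is 27 mm across outside, 18 mm inside, 20 mm high. In it lies a flat aluminium slug 17 mm across; its top is 3 to 11 mm below the rim: the depth differs every time and is not measured, so it must be felt.
- seal_slug (a joint): How far the slug has been pressed down, m: 0 as found, 0.004 fully down on a hard stop. It yields at about 8 N, sinks steadily while pushed harder, does not spring back, and is rigid once it is down.
- heatsink: Bystander: loose finned heatsink 36 x 46 x 25 mm behind the work. Origin: centre of its underside.
- tip_tin: Bystander: loose round white tin 40 mm across, 20 mm high, behind the work. Origin: centre of its underside.
- insul_tape: Bystander: loose black roll of tape 62 mm across, 19 mm high, behind the work. Origin: centre of its underside.
- magnifier_lamp: Fixed magnifier lamp behind the work. Its round base, 0.21 m across, is centred at x +58, y +335 mm in its frame (origin on the bench, z up); a post rises from there to 0.45 m, and the arm runs towards its -y, 0.3 to 0.45 m high, to a ring-shaped head. Pass in front of it (nearer the robot).
There are look-alikes about, which are no part of the job. Leave any orange look-alike of the stamp alone.

How it is judged:
By the outcome, as a careful person would: the job done as asked, in the order asked, and still so for the second after the job is handed in, with the robot touching nothing.
It also fails if it takes over 54 s, if anything falls off the work surface, if the arm or the gripper's body presses on something with over 40 N, if the wrist force passes 120 N, or if a joint passes its speed limit or range.

## Working session

There is one attempt and no reset: what is moved stays moved. The work goes in short steps, Python scripts to look and compute and a tool call to move; the robot and the scene stay as the last step left them, time stands still between calls to the robot, and variables do not carry over. Pictures are saved under pics/ and viewed, at most 10 in all, crops included, and the job is handed in when it is done.

Besides the shell and the picture viewer there is one more tool, called as name([rows], argument=value, ...), one row to a line, values as JSON. jog_arm: Moves the arm, as the interface text tells. Its arguments: {"type":"object","properties":{"series":{"type":"array"}},"required":["series"]}

```bash
mkdir -p pics; python3 - <<'E'
from bench import ctrl
import cv2,numpy as np,pickle
o=ctrl.get_obs();print(o)
d={n:ctrl.camera(n) for n in("top","side","wrist")}
pickle.dump(d,open("d0.pkl","wb"))
for n in d:
    c=d[n];print(n,c["fx"],c["fy"],c["cx"],c["cy"],c["k1"],c["xyz"],np.round(c["rotation"],3).tolist())
    cv2.imwrite(f"pics/{n}0.png",c["frame"])
E
```

```text
{'time_s': 0.0, 'q': array([ 1.03069925e+00,  1.81526888e-01,  1.60802367e+00, -1.78387809e-06,
        1.35379060e+00, -2.06302836e-01]), 'dq': array([ 1.84434276e-03,  4.65799802e-04,  1.50056532e-03,  7.92225961e-04,
       -8.26168644e-05, -4.48637689e-05]), 'joint_efforts': array([-2.21005248e-03, -4.44854379e+01, -3.51340020e+01, -4.56611569e-04,
        8.86746333e-03, -5.34723438e-05]), 'eef_pos': array([0.18808054, 0.54278085, 0.23038454]), 'eef_rot': array([-3.17939535e-04,  1.66123135e-01,  9.86104629e-01, -8.14392789e-04]), 'wrist_force': array([0.62296622, 0.38863165, 0.48396056]), 'torque': array([ 0.01139646, -0.05305615, -0.00630502]), 'grasp_force': 0.0, 'opening': 1.0061858867008957}
top 514.5934841072161 514.5934841072161 321.54739097069177 197.16997803743723 0.05555138052471137 [ 0.36383813 -0.2559429   1.08289445] [-0.081, 0.745, -0.658, 0.073]
side 519.8767245708242 519.8767245708242 321.47236631684575 205.58676181226338 -0.17107293470394053 [0.2125648  0.39108238 0.56547845] [0.128, -0.225, 0.852, -0.454]
wrist 325.35854881607645 325.35854881607645 319.5005092847524 200.16815889751317 5.883223069084001e-05 [0.11846227 0.56796777 0.37233864] [0.121, 0.806, 0.574, 0.085]
```

View pics/top0.png

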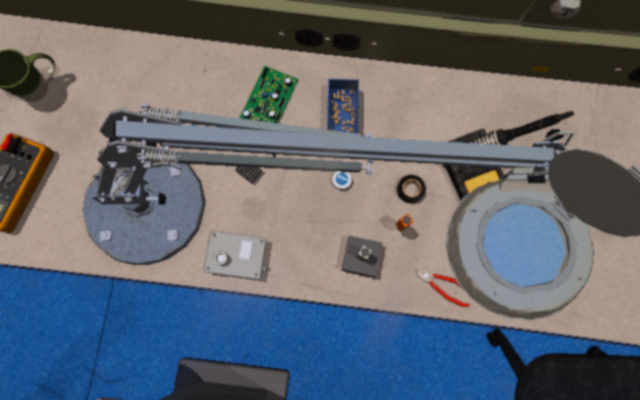

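View pics/side0.png

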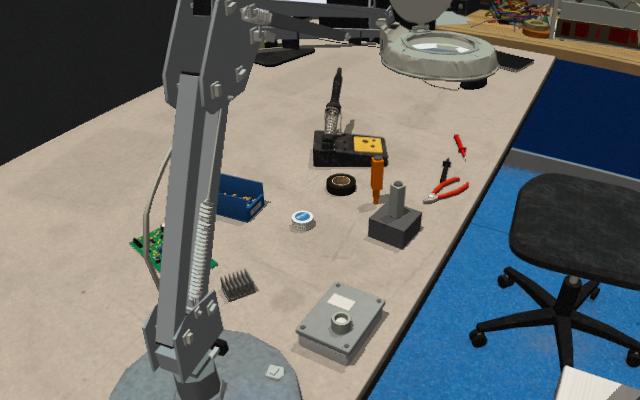

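The top view shows the bench block with the steel stamp at about (364,254), the unit at (237,257) and its cup at (222,259). The side view has the stamp at (398,200), the block at (396,225) and the cup at (341,322).
Things that could be taken for the stamp: the steel stamp in the dark block, top (364,254), and the orange look-alike, top (404,223) / side (377,180). I choose the steel one in the dark block, and will check it in a close crop.

```bash
cat > h.py <<'E'
import numpy as np,cv2
from scipy.spatial.transform import Rotation as R
def rot(q): return R.from_quat(np.r_[q[1:],q[0]]).as_matrix()
def ray(c,uv):
    uv=np.atleast_2d(np.float64(uv));K=np.array([[c["fx"],0,c["cx"]],[0,c["fy"],c["cy"]],[0,0,1]])
    n=cv2.undistortPoints(uv[:,None],K,np.array([c["k1"],0,0,0.]))[:,0]
    return np.c_[n,np.ones(len(n))]@rot(c["rotation"]).T
def plane(c,uv,z):
    d=ray(c,uv);p=np.array(c["xyz"]);return p+d*((z-p[2])/d[:,2])[:,None]
def cloud(c):
    v,u=np.mgrid[0:400,0:640];uv=np.c_[u.ravel(),v.ravel()]
    P=np.array(c["xyz"])+ray(c,uv)*c["z_map"].reshape(-1,1)
    return P.reshape(400,640,3)
def proj(c,P):
    q=(np.atleast_2d(P)-c["xyz"])@rot(c["rotation"]);n=q[:,:2]/q[:,2:]
    n=n*(1+c["k1"]*(n**2).sum(1))[:,None];return n*c["fx"]+[c["cx"],c["cy"]]
E
python3 - <<'E'
import pickle;from h import *
d=pickle.load(open("d0.pkl","rb"))
c=d["top"]
for n,uv,z in [("stamp top",(365,253),.107),("block",(363,257),.04),("cup",(222,259),.056),("orange",(404,220),.1)]: print(n,plane(c,uv,z).round(4))
for n in("top","side","wrist"):
    P=cloud(d[n]);print(n)
    for nm,(u,v) in {"top":dict(s=(365,253),b=(375,264),cup=(222,259),lid=(240,265),arm=(300,140)),"side":dict(s=(398,185),b=(396,225),cup=(341,316),lid=(325,310)),"wrist":dict(c=(320,200))}[n].items(): print(nm,P[v,u].round(4))
a=cv2.resize(d["top"]["frame"][205:295,325:425],None,fx=4,fy=4,interpolation=2)
b=cv2.resize(d["top"]["frame"][220:290,195:280],None,fx=4,fy=4,interpolation=2)
w=cv2.resize(d["wrist"]["frame"],(400,250))
im=np.zeros((600,800,3),np.uint8);im[:360,:400]=a;im[:280,400:740]=b
im[360:600,400:800]=w[:240]
s=cv2.resize(d["side"]["frame"][140:260,350:480],None,fx=2,fy=2,interpolation=2);im[360:600,:260]=s
cv2.imwrite("pics/crop.png",im)
E
```

```text
stamp top [[ 0.4819 -0.3269  0.107 ]]
block [[ 0.4815 -0.3286  0.04  ]]
cup [[ 0.4413 -0.0501  0.056 ]]
orange [[ 0.5557 -0.3956  0.1   ]]
top
s [ 0.4815 -0.3267  0.1103]
b [ 0.4706 -0.3541  0.0395]
cup [ 0.4417 -0.0489  0.0503]
lid [ 0.435  -0.0847  0.04  ]
arm [ 0.5837 -0.2012  0.4242]
side
s [ 0.4806 -0.3208  0.1056]
b [ 0.4704 -0.2993  0.0392]
cup [ 0.4463 -0.0529  0.0504]
lid [ 0.479  -0.0659  0.0346]
wrist
c [ 0.4451  0.4544 -0.7615]
```

View pics/crop.png

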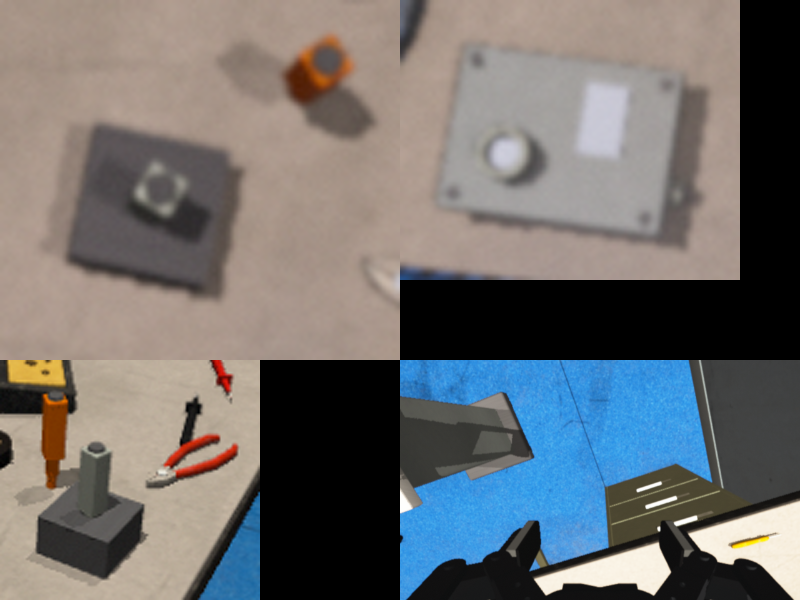

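The crop confirms the target: the grey steel square bar stands in the dark block (crop (160,190)). The orange piece stands free to its right. The cup sits on the lid at crop (507,153) with the bright slug inside.

```bash
python3 - <<'E'
import pickle;from h import *
from bench import ctrl
d=pickle.load(open("d0.pkl","rb"));o=ctrl.get_obs()
T=rot(o["eef_rot"]);w=d["wrist"]
print("T",T.round(3).tolist());print("cam in tool",(T.T@(w["xyz"]-o["eef_pos"])).round(4),"axes",(T.T@rot(w["rotation"])).round(3).tolist())
P=np.concatenate([cloud(d[n])[d[n]["z_map"]>0] for n in("top","side")])
for y in np.arange(-.8,.5,.1):
    m=(P[:,2]>.2)&(P[:,2]<.6)&(abs(P[:,1]-y)<.05)&(P[:,0]>.2)
    if m.sum()>20:
        q=P[m];i=np.percentile(q,[1,99],axis=0).round(3);print(round(y,1),m.sum(),"x",i[:,0],"z",i[:,2])
E
```

```text
T [[-0.945, 0.328, -0.001], [0.328, 0.945, -0.001], [0.0, -0.001, -1.0]]
cam in tool [ 0.0741  0.0007 -0.1417] axes [[0.0, -0.956, -0.293], [1.0, 0.001, -0.001], [0.001, -0.293, 0.956]]
-0.8 121 x [1.405 1.417] z [0.201 0.259]
-0.7 1284 x [0.473 1.416] z [0.201 0.408]
-0.6 17959 x [0.4   1.413] z [0.219 0.455]
-0.5 16493 x [0.399 1.414] z [0.216 0.597]
-0.4 5874 x [0.481 1.415] z [0.205 0.599]
-0.3 6427 x [0.564 1.415] z [0.204 0.599]
-0.2 7213 x [0.548 1.415] z [0.206 0.599]
-0.1 6504 x [0.53  0.636] z [0.377 0.599]
-0.0 13506 x [0.522 0.636] z [0.312 0.597]
0.1 13884 x [0.518 0.636] z [0.203 0.595]
0.2 187 x [0.524 0.545] z [0.2   0.213]
```

jog_arm([
  [[-12,-13,1,0,0,0,85],[-20,-22,1,0,0,0,85],[-24,-26,2,0,0,0,85],[-24,-26,2,0,0,0,85],[-24,-26,2,0,0,0,85],[-24,-26,2,0,0,0,85],[-24,-26,2,0,0,0,85],[-24,-26,2,0,0,0,85],[-24,-26,2,0,0,0,85],[-24,-26,2,0,0,0,85]],
])

```text
time_s: 1.15
eef_pos: [0.3205, 0.239, 0.2131]
eef_rot: [0.0, 0.166, 0.986, 0.0]
wrist_force: [0.5, 0.8, -0.3]
opening: 0.997
grasp_force: 0.0
```

jog_arm([
  [[-24,-26,2,0,0,0,85],[-24,-26,2,0,0,0,85],[-24,-26,2,0,0,0,85],[-24,-26,2,0,0,0,85],[-24,-26,2,0,0,0,85],[-24,-26,2,0,0,0,85],[-24,-28,2,0,0,0,85],[-22,-26,0,0,0,0,85],[-20,-24,0,0,0,0,85],[0,0,0,0,0,0,85]],
])

```text
time_s: 2.15
eef_pos: [0.4431, -0.0526, 0.1993]
eef_rot: [0.0, 0.168, 0.986, -0.0]
wrist_force: [-0.1, 0.1, -0.5]
opening: 0.999
grasp_force: 0.0
```

```bash
python3 - <<'E'
from bench import ctrl
import pickle;from h import *
o=ctrl.get_obs();print(o["time_s"],o["eef_pos"],o["q"].round(3))
w=ctrl.camera("wrist");pickle.dump((o,w),open("cup.pkl","wb"));cv2.imwrite("pics/wcup.png",w["frame"])
E
```

```text
2.15 [ 0.44313156 -0.05263847  0.19931794] [-3.850e-01 -8.500e-02  1.951e+00 -1.000e-03  1.274e+00 -1.618e+00]
```

View pics/wcup.png

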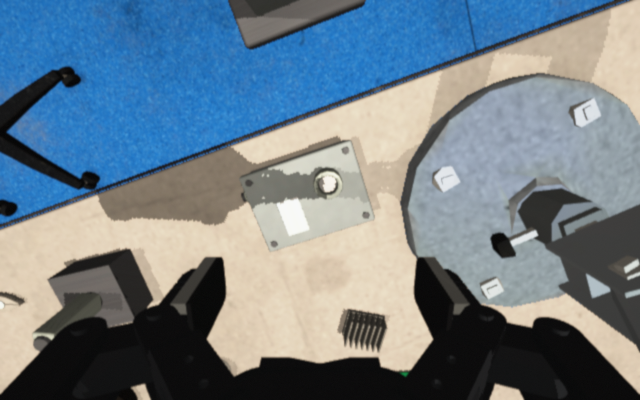

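The wrist picture shows the cup rim at about (328,182) on the unit, partly in shadow. The block with the stamp is at the lower left, around (90,300).

```bash
cat >> h.py <<'E'
def cupfit(c,g=(.4413,-.05)):
    P=cloud(c);m=(c["z_map"]>0)&(np.hypot(P[...,0]-g[0],P[...,1]-g[1])<.03)
    z=P[...,2];r=P[m&(z>.05)&(z<.062)]
    ctr,rad=cv2.minEnclosingCircle(np.float32(r[:,:2]*1000)); 
    return len(r),np.round(ctr,1),round(rad,1),r.mean(0).round(4),np.percentile(r[:,2],[50,95]).round(4)
E
python3 - <<'E'
import pickle;from h import *
d=pickle.load(open("d0.pkl","rb"));o,w=pickle.load(open("cup.pkl","rb"))
for n,c in [("top",d["top"]),("side",d["side"]),("wrist",w)]: print(n,cupfit(c))
# unit lid rectangle from lid-height points
for n,c in [("top",d["top"]),("side",d["side"]),("wrist",w)]:
    P=cloud(c);m=(c["z_map"]>0)&(abs(P[...,2]-.036)<.005)&(np.hypot(P[...,0]-.45,P[...,1]+.07)<.09)
    r=cv2.minAreaRect(np.float32(P[m][:,:2]*1000));print(n,"lid",m.sum(),r, np.median(P[m][:,2]))
g=cv2.cvtColor(w["frame"],6)[160:210,300:360];cv2.imwrite("pics/cupcrop.png",cv2.resize(g,None,fx=8,fy=8,interpolation=2))
E
```

```text
top (109, array([443.6, -46.9]), 13.4, array([ 0.4432, -0.0471,  0.0553]), array([0.056, 0.059]))
side (201, array([441.9, -45.7]), 14.0, array([ 0.4423, -0.0448,  0.0543]), array([0.0548, 0.0569]))
wrist (413, array([445.2, -45. ]), 13.4, array([ 0.4447, -0.045 ,  0.0547]), array([0.055 , 0.0561]))
top lid 2123 ((455.2083435058594, -70.47789001464844), (113.6998519897461, 84.07769012451172), 89.47481536865234) 0.036797347676795766
side lid 3195 ((454.45989990234375, -69.78549194335938), (115.7681884765625, 84.70526885986328), 89.74607849121094) 0.035420902658148457
wrist lid 8712 ((456.8889465332031, -69.44390869140625), (114.41950225830078, 84.079833984375), 89.52046203613281) 0.03541603370824378
```

View pics/cupcrop.png

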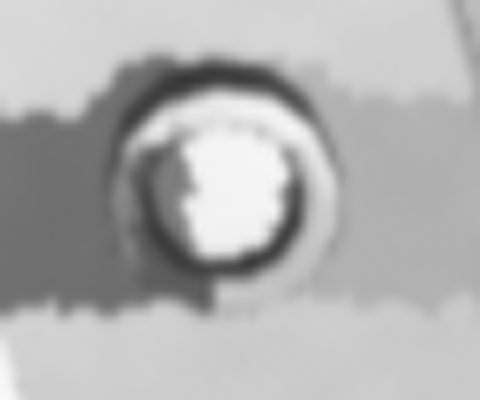

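jog_arm([
  [[-8,-15,-5,0,0,0,85],[-14,-28,-5,0,0,0,85],[-15,-29,-5,0,0,0,85],[-15,-29,0,0,0,0,85],[-15,-29,0,0,0,0,85],[-15,-29,0,0,0,0,85],[-15,-29,0,0,0,0,85],[-15,-29,0,0,0,0,85],[-15,-27,0,0,0,0,85],[0,0,0,0,0,0,85]],
])

```text
time_s: 3.2
eef_pos: [0.4824, -0.3237, 0.214]
eef_rot: [0.0, 0.167, 0.986, -0.0]
wrist_force: [0.4, -0.5, -0.1]
opening: 0.995
grasp_force: 0.0
```

```bash
python3 - <<'E'
from bench import ctrl
import pickle;from h import *
o=ctrl.get_obs();print(o["time_s"],o["eef_pos"],o["q"].round(3))
w=ctrl.camera("wrist");pickle.dump((o,w),open("st.pkl","wb"));cv2.imwrite("pics/wst.png",w["frame"])
d=pickle.load(open("d0.pkl","rb"))
for n,c in [("top",d["top"]),("side",d["side"]),("wrist",w)]:
    P=cloud(c);h=np.hypot(P[...,0]-.482,P[...,1]+.327);z=P[...,2]
    for nm,m in [("block",(h<.06)&(abs(z-.04)<.005)),("cap",(h<.02)&(z>.101)&(z<.113))]:
        m&=c["z_map"]>0
        if m.sum()>5: print(n,nm,m.sum(),cv2.minAreaRect(np.float32(P[m][:,:2]*1000)),np.median(P[m][:,2]))
E
```

```text
3.2 [ 0.48240467 -0.32366172  0.21402076] [-0.795  0.209  1.61  -0.     1.322 -2.03 ]
top block 1050 ((484.0185852050781, -326.50555419921875), (70.11101531982422, 70.19058990478516), 84.6311264038086) 0.04074970474319528
top cap 107 ((483.75189208984375, -326.0496826171875), (20.058591842651367, 19.89990234375), 67.79620361328125) 0.10622683069744854
side block 804 ((483.0247497558594, -326.30413818359375), (72.54600524902344, 72.23135375976562), 85.11539459228516) 0.03944353129675593
side cap 90 ((482.0576171875, -326.7984313964844), (21.610319137573242, 19.806045532226562), 66.11785125732422) 0.10421957305774235
wrist block 3906 ((485.9824523925781, -325.8771667480469), (69.99430084228516, 70.41668701171875), 84.66191864013672) 0.03936477766163571
wrist cap 560 ((485.8436584472656, -325.65753173828125), (19.86809730529785, 19.927091598510742), 65.5042953491211) 0.1042962065906195
```

View pics/wst.png

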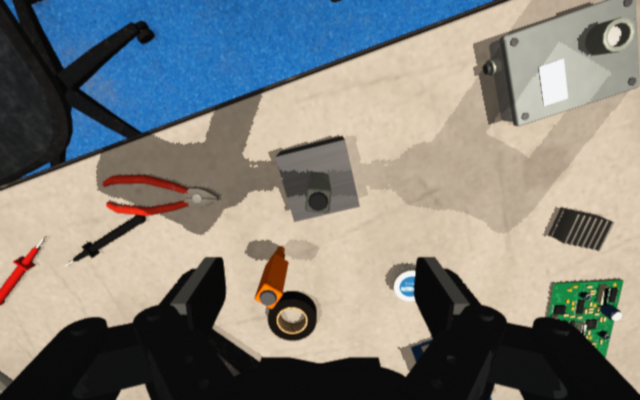

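The wrist picture shows the steel stamp in its block at (317,200), the orange look-alike at (270,290), and the flats turned about 5° from the tool. All three views agree on the stamp-to-cup offset of (-40.4, +280.5) mm, and the sizes check out (20 mm cap, 70 mm block, heights).

jog_arm([
  [[-2.6,-1.6,0,0,0,0,85],[0,0,0,0,0,0.09,85],[0,0,15,0,0,0,85],[0,0,25,0,0,0,85],[0,0,25,0,0,0,85],[0,0,25,0,0,0,85],[0,0,25,0,0,0,85],[0,0,20,0,0,0,85],[0,0,12,0,0,0,60],[0,0,7,0,0,0,50]],
])

```text
time_s: 4.25
eef_pos: [0.4835, -0.3226, 0.0586]
eef_rot: [-0.001, 0.209, 0.978, 0.001]
wrist_force: [0.7, 0.8, -0.7]
opening: 0.684
grasp_force: 0.0
```

```bash
python3 - <<'E'
from bench import ctrl
import pickle;from h import *
o=ctrl.get_obs();print(o["time_s"],o["eef_pos"],o["wrist_force"],o["opening"])
T=rot(o["eef_rot"]);print(np.degrees(np.arctan2(T[1,1],T[0,1])))
w=ctrl.camera("wrist");s=ctrl.camera("side")
im=np.vstack([w["frame"][150:400,120:520],s["frame"][60:310,200:600]]);cv2.imwrite("pics/g.png",im)
P=cloud(w);h=np.hypot(P[...,0]-.484,P[...,1]+.326);z=P[...,2];m=(h<.02)&(z>.101)&(z<.113)
if m.sum()>5: print(m.sum(),cv2.minAreaRect(np.float32(P[m][:,:2]*1000)))
E
```

```text
4.25 [ 0.48352035 -0.3226112   0.05861631] [ 0.69600827  0.82853944 -0.74253323] 0.6837672474494124
65.8318510847149
2671 ((485.552978515625, -325.5013427734375), (19.901424407958984, 20.89765167236328), 64.20118713378906)
```

View pics/g.png

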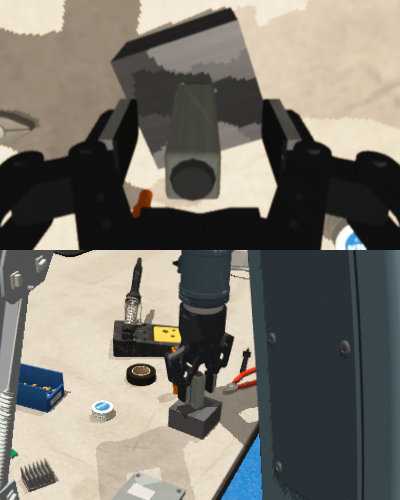

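The stamp stands between the fingers at (192,180) of the upper crop, about 2–3 mm to the left of their middle. The lower crop shows the gripper clear of the block and the orange piece.

jog_arm([
  [[-2,-2.6,0,0,0,0,50],[0,0,0,0,0,0,40],[0,0,0,0,0,0,32],[0,0,0,0,0,0,28],[0,0,0,0,0,0,26],[0,0,0,0,0,0,24],[0,0,0,0,0,0,22],[0,0,0,0,0,0,18],[0,0,0,0,0,0,10],[0,0,0,0,0,0,0]],
])

```text
time_s: 5.35
eef_pos: [0.485, -0.3273, 0.0605]
eef_rot: [0.0, 0.21, 0.978, -0.0]
wrist_force: [-1.5, 1.2, 1.9]
opening: 0.226
grasp_force: 58.5
```

jog_arm([
  [[0,0,0,0,0,0,0],[0,0,0,0,0,0,0],[0,0,0,0,0,0,0],[0,0,0,0,0,0,0],[0,0,0,0,0,0,0],[0,0,0,0,0,0,0],[0,0,0,0,0,0,0],[0,0,0,0,0,0,0],[0,0,0,0,0,0,0],[0,0,0,0,0,0,0]],
])

```text
time_s: 6.35
eef_pos: [0.4849, -0.3273, 0.0604]
eef_rot: [0.0, 0.21, 0.978, -0.0]
wrist_force: [-0.9, 1.4, 4.4]
opening: 0.226
grasp_force: 58.9
```

```bash
python3 - <<'E'
from bench import ctrl
import pickle;from h import *
o=ctrl.get_obs();print({k:np.round(o[k],4) for k in("time_s","eef_pos","eef_rot","wrist_force","torque","opening","grasp_force","dq")})
T=rot(o["eef_rot"]);print(np.degrees(np.arctan2(T[1,1],T[0,1])))
pickle.dump(o,open("grasp.pkl","wb"))
w=ctrl.camera("wrist");P=cloud(w);h=np.hypot(P[...,0]-.484,P[...,1]+.326);z=P[...,2];m=(h<.02)&(z>.101)&(z<.113)
print(m.sum(),cv2.minAreaRect(np.float32(P[m][:,:2]*1000)),np.median(P[m][:,2]))
E
```

```text
{'time_s': np.float64(6.35), 'eef_pos': array([ 0.4849, -0.3273,  0.0604]), 'eef_rot': array([ 1.000e-04,  2.103e-01,  9.776e-01, -0.000e+00]), 'wrist_force': array([-0.8771,  1.4373,  4.4407]), 'torque': array([0.2287, 0.0891, 0.0021]), 'opening': np.float64(0.2261), 'grasp_force': np.float64(58.9115), 'dq': array([ 0.    ,  0.001 , -0.0005,  0.0023, -0.0002,  0.0013])}
65.71756693730231
3642 ((483.664794921875, -325.9117431640625), (34.752296447753906, 23.842018127441406), 65.59920501708984) 0.10531155987734481
```

jog_arm([
  [[0,0,-2,0,0,0,0],[0,0,-4,0,0,0,0],[0,0,-7,0,0,0,0],[0,0,-8,0,0,0,0],[0,0,-10,0,0,0,0],[0,0,-12,0,0,0,0],[0,0,-12,0,0,0,0],[0,0,-12,0,0,0,0],[0,0,-8,0,0,0,0],[0,0,0,0,0,0,0]],
])

```text
time_s: 7.4
eef_pos: [0.4857, -0.328, 0.1372]
eef_rot: [0.001, 0.21, 0.978, -0.001]
wrist_force: [-0.6, -1.0, -1.7]
opening: 0.226
grasp_force: 58.5
```

```bash
python3 - <<'E'
from bench import ctrl
import pickle;from h import *
o=ctrl.get_obs();print({k:np.round(o[k],4) for k in("time_s","eef_pos","eef_rot","wrist_force","torque","opening","grasp_force")})
s=ctrl.camera("side");t=ctrl.camera("top");pickle.dump((o,s,t),open("lift.pkl","wb"))
uv=proj(s,o["eef_pos"]-[0,0,.04])[0];print(uv)
x,y=np.int32(uv);x0=max(x-60,0);cv2.imwrite("pics/lift.png",cv2.resize(s["frame"][y-50:y+50,x0:x0+120],None,fx=5,fy=5,interpolation=2))
E
```

```text
{'time_s': np.float64(7.4), 'eef_pos': array([ 0.4857, -0.328 ,  0.1372]), 'eef_rot': array([ 1.300e-03,  2.103e-01,  9.776e-01, -9.000e-04]), 'wrist_force': array([-0.6234, -0.9708, -1.7015]), 'torque': array([-0.022,  0.003, -0.015]), 'opening': np.float64(0.2262), 'grasp_force': np.float64(58.5406)}
[396.57102979 186.50870201]
```

View pics/lift.png

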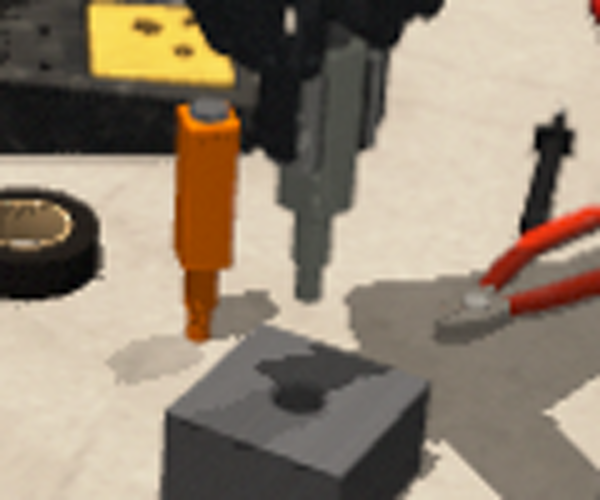

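The crop shows the stamp hanging in the gripper, clear of the block. Its nose is at (308,295) in the crop and the empty bore at (300,396).

```bash
python3 - <<'E'
import pickle;from h import *
o,s,t=pickle.load(open("lift.pkl","rb"))
f=lambda a:np.array(a)/5+[336,136]-.4
print("nose",plane(s,f((308,293)),.0808),"bore",plane(s,f((300,394)),.04))
# grey stamp pixels below fingers: centroid of axis per height
P=cloud(s);m=(s["z_map"]>0)&(np.hypot(P[...,0]-.485,P[...,1]+.327)<.018)
for a,b in((.081,.093),(.096,.114),(.118,.135)):
    k=m&(P[...,2]>a)&(P[...,2]<b);v,u=np.nonzero(k)
    # row-wise mid columns
    mid=[((u[v==r].min()+u[v==r].max())/2,r) for r in np.unique(v)]
    print(a,len(u),np.median(P[k],0).round(4) if len(u) else 0,np.round([mid[0],mid[-1]],1) if len(u) else 0)
for z in(.08,.1,.12,.18): print(z,proj(s,np.r_[o["eef_pos"][:2],z]).round(1))
P=cloud(t);z=P[...,2];m=(t["z_map"]>0)&(np.hypot(P[...,0]-.484,P[...,1]+.326)<.06)&(abs(z-.04)<.005);r=cv2.minAreaRect(np.float32(P[m][:,:2]*1000));print("block",r)
E
```

```text
nose [[ 0.48423799 -0.33015436  0.0808    ]] bore [[ 0.48329496 -0.3275513   0.04      ]]
0.081 34 [ 0.4816 -0.3256  0.0873] [[395. 189.]
 [398. 195.]]
0.096 72 [ 0.4813 -0.3235  0.1048] [[395. 179.]
 [398. 189.]]
0.118 127 [ 0.4781 -0.321   0.1263] [[406.  169. ]
 [398.5 180. ]]
0.08 [[395.9 194.9]]
0.1 [[396.7 185.1]]
0.12 [[397.4 175.1]]
0.18 [[399.7 143.4]]
block ((475.7538757324219, -325.4249267578125), (69.94457244873047, 53.682594299316406), 84.12008666992188)
```

jog_arm([
  [[6,9,0,0,0,0,0],[14,22,0,0,0,0,0],[19,30,0,0,0,0,0],[21,33,0,0,0,0,0],[22,34,0,0,0,0,0],[22,34,0,0,0,0,0],[20,32,0,0,0,0,0],[16,26,0,0,0,0,0],[10,15,0,0,0,0,0],[4,6,0,0,0,0,0]],
])

```text
time_s: 8.5
eef_pos: [0.4422, -0.0419, 0.1346]
eef_rot: [-0.001, 0.209, 0.978, 0.0]
wrist_force: [0.5, 0.3, -2.5]
opening: 0.225
grasp_force: 58.8
```

jog_arm([
  [[0,0,3,0,0,0,0],[0,0,3,0,0,0,0],[0,0,3,0,0,0,0],[0,0,3,0,0,0,0],[0,0,2,0,0,0,0],[0,0,1,0,0,0,0],[0,0,0,0,0,0,0],[0,0,0,0,0,0,0],[0,0,0,0,0,0,0],[0,0,0,0,0,0,0]],
])

```text
time_s: 9.5
eef_pos: [0.4437, -0.0443, 0.1204]
eef_rot: [0.0, 0.21, 0.978, -0.0]
wrist_force: [-0.9, 0.1, -3.0]
opening: 0.223
grasp_force: 58.8
```

```bash
python3 - <<'E'
from bench import ctrl
import pickle;from h import *
o=ctrl.get_obs();print({k:np.round(o[k],4) for k in("time_s","eef_pos","eef_rot","wrist_force","torque","opening","grasp_force")})
s=ctrl.camera("side");w=ctrl.camera("wrist");pickle.dump((o,s,w),open("over.pkl","wb"))
us=np.int32(proj(s,[.443,-.046,.07])[0]);uw=np.int32(proj(w,[.443,-.046,.06])[0]);print(us,uw)
cr=lambda c,u:cv2.resize(c["frame"][u[1]-40:u[1]+40,u[0]-40:u[0]+40],(400,400),interpolation=2)
cv2.imwrite("pics/over.png",np.hstack([cr(s,us),cr(w,uw)]))
E
```

```text
{'time_s': np.float64(9.5), 'eef_pos': array([ 0.4437, -0.0443,  0.1204]), 'eef_rot': array([ 2.000e-04,  2.103e-01,  9.776e-01, -0.000e+00]), 'wrist_force': array([-0.8546,  0.0748, -3.0159]), 'torque': array([-0.    ,  0.0165,  0.0118]), 'opening': np.float64(0.2228), 'grasp_force': np.float64(58.7804)}
[340 309] [315 218]
```

View pics/over.png

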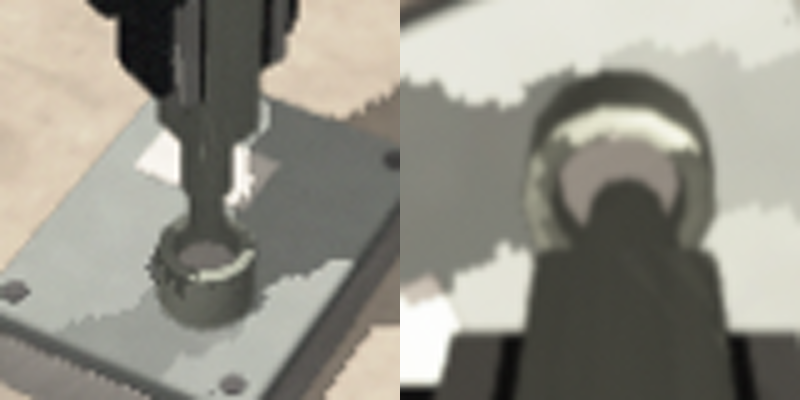

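Left crop (side): nose tip at (206,230), rim centre about (207,249). Right crop (wrist): nose centre column about 634, rim and slug about 620, so the nose is roughly 1.7 mm too far along tool +y.

```bash
python3 - <<'E'
import pickle;from h import *
o,s,w=pickle.load(open("over.pkl","rb"))
f=lambda a,u0:np.array(a)/5+np.array(u0)-40-.4
zn=.1204-.0564
T=rot(o["eef_rot"])
for v in(228,233):
    n=plane(s,f((206,v),(340,309)),zn)
    c=plane(s,f((207,249),(340,309)),.056);d=(c-n)[0];print("side",n,c,"tool",(T.T@d*1000).round(1))
g=(.4435,-.046);print(cupfit(s,g),cupfit(w,g))
nw=plane(w,np.array([(634-400)/5,180/5])+[315-40.4,218-40.4],zn);cw=plane(w,np.array([(620-400)/5,180/5])+[274.6,177.6],.056)
print("wrist nose near edge",nw,"cup col",(T.T@(cw-nw)[0]*1000).round(1),"in tool rel TCP",(T.T@(nw[0]-o["eef_pos"])*1000).round(1))
E
```

```text
side [[ 0.44190609 -0.04398357  0.064     ]] [[ 0.44161435 -0.04414806  0.056     ]] tool [ 0.2 -0.3  8. ]
side [[ 0.44102972 -0.04235468  0.064     ]] [[ 0.44161435 -0.04414806  0.056     ]] tool [-1.3 -1.4  8. ]
(170, array([443.6, -45.2]), 14.4, array([ 0.4413, -0.0425,  0.0542]), array([0.0547, 0.0571])) (527, array([444.8, -45. ]), 13.4, array([ 0.4408, -0.0432,  0.0546]), array([0.0549, 0.0561]))
wrist nose near edge [[ 0.44045935 -0.04070733  0.064     ]] cup col [-2.8 -1.8  8. ] in tool rel TCP [ 4.5  1.9 56.4]
```

jog_arm([
  [[-0.6,-1.5,0,0,0,0,0],[0,0,0,0,0,0,0],[0,0,1.5,0,0,0,0],[0,0,1.5,0,0,0,0],[0,0,1.5,0,0,0,0],[0,0,1.5,0,0,0,0],[0,0,1.5,0,0,0,0],[0,0,1.5,0,0,0,0],[0,0,1,0,0,0,0],[0,0,0,0,0,0,0]],
])

```text
time_s: 10.6
eef_pos: [0.4434, -0.0459, 0.1101]
eef_rot: [-0.0, 0.21, 0.978, -0.0]
wrist_force: [0.3, 0.3, -2.9]
opening: 0.23
grasp_force: 58.8
```

jog_arm([
  [[0,0,0.2,0,0,0,0],[0,0,0.2,0,0,0,0],[0,0,0.2,0,0,0,0],[0,0,0.2,0,0,0,0],[0,0,0.2,0,0,0,0],[0,0,0.2,0,0,0,0],[0,0,0.2,0,0,0,0],[0,0,0.2,0,0,0,0],[0,0,0.2,0,0,0,0],[0,0,0.2,0,0,0,0]],
])

```text
time_s: 11.6
eef_pos: [0.4436, -0.0459, 0.1083]
eef_rot: [0.0, 0.21, 0.978, -0.0]
wrist_force: [0.2, -0.3, -3.0]
opening: 0.226
grasp_force: 58.8
```

Nose at ~52 mm, no contact yet. I'll keep feeling.

jog_arm([
  [[0,0,0.2,0,0,0,0],[0,0,0.2,0,0,0,0],[0,0,0.2,0,0,0,0],[0,0,0.2,0,0,0,0],[0,0,0.2,0,0,0,0],[0,0,0.2,0,0,0,0],[0,0,0.2,0,0,0,0],[0,0,0.2,0,0,0,0],[0,0,0.2,0,0,0,0],[0,0,0.2,0,0,0,0]],
])

```text
time_s: 12.6
eef_pos: [0.4435, -0.0459, 0.1063]
eef_rot: [-0.0, 0.21, 0.978, -0.0]
wrist_force: [-0.5, -0.8, -2.8]
opening: 0.225
grasp_force: 58.8
```

jog_arm([
  [[0,0,0.2,0,0,0,0],[0,0,0.2,0,0,0,0],[0,0,0.2,0,0,0,0],[0,0,0.2,0,0,0,0],[0,0,0.2,0,0,0,0],[0,0,0.2,0,0,0,0],[0,0,0.2,0,0,0,0],[0,0,0.2,0,0,0,0],[0,0,0.2,0,0,0,0],[0,0,0.2,0,0,0,0]],
])

```text
time_s: 13.6
eef_pos: [0.4437, -0.046, 0.1048]
eef_rot: [0.0, 0.21, 0.978, -0.0]
wrist_force: [-2.4, 0.0, 4.7]
opening: 0.224
grasp_force: 59.6
```

jog_arm([
  [[0,0,0.1,0,0,0,0],[0,0,0.1,0,0,0,0],[0,0,0.1,0,0,0,0],[0,0,0.1,0,0,0,0],[0,0,0.1,0,0,0,0],[0,0,0.1,0,0,0,0],[0,0,0.1,0,0,0,0],[0,0,0.1,0,0,0,0],[0,0,0.1,0,0,0,0],[0,0,0.1,0,0,0,0]],
])

```text
time_s: 14.6
eef_pos: [0.4437, -0.046, 0.1038]
eef_rot: [0.0, 0.21, 0.978, -0.0]
wrist_force: [-3.0, 0.5, 5.8]
opening: 0.229
grasp_force: 59.6
```

jog_arm([
  [[0,0,0.2,0,0,0,0],[0,0,0.2,0,0,0,0],[0,0,0.2,0,0,0,0],[0,0,0.2,0,0,0,0],[0,0,0.2,0,0,0,0],[0,0,0.2,0,0,0,0],[0,0,0.2,0,0,0,0],[0,0,0.2,0,0,0,0],[0,0,0.1,0,0,0,0],[0,0,0.1,0,0,0,0]],
])

```text
time_s: 15.6
eef_pos: [0.4437, -0.046, 0.102]
eef_rot: [0.0, 0.21, 0.978, -0.0]
wrist_force: [-1.8, 1.2, 5.4]
opening: 0.23
grasp_force: 59.6
```

jog_arm([
  [[0,0,0.1,0,0,0,0],[0,0,0.1,0,0,0,0],[0,0,0.1,0,0,0,0],[0,0,0.1,0,0,0,0],[0,0,0.1,0,0,0,0],[0,0,0.1,0,0,0,0],[0,0,0.1,0,0,0,0],[0,0,0.1,0,0,0,0],[0,0,0.05,0,0,0,0],[0,0,0,0,0,0,0]],
])

```text
time_s: 16.6
eef_pos: [0.4437, -0.046, 0.1012]
eef_rot: [0.0, 0.21, 0.978, -0.0]
wrist_force: [-2.6, 1.5, 5.2]
opening: 0.23
grasp_force: 59.6
```

jog_arm([
  [[0,0,0.05,0,0,0,0],[0,0,0.05,0,0,0,0],[0,0,0.05,0,0,0,0],[0,0,0.05,0,0,0,0],[0,0,0.05,0,0,0,0],[0,0,0.05,0,0,0,0],[0,0,0.05,0,0,0,0],[0,0,0.05,0,0,0,0],[0,0,0.05,0,0,0,0],[0,0,0.05,0,0,0,0]],
])

```text
time_s: 17.6
eef_pos: [0.4438, -0.046, 0.1008]
eef_rot: [0.0, 0.21, 0.978, -0.0]
wrist_force: [-3.2, 1.3, 7.2]
opening: 0.228
grasp_force: 59.7
```

jog_arm([
  [[0,0,0.05,0,0,0,0],[0,0,0.05,0,0,0,0],[0,0,0.05,0,0,0,0],[0,0,0.05,0,0,0,0],[0,0,0,0,0,0,0],[0,0,0,0,0,0,0],[0,0,0,0,0,0,0],[0,0,0,0,0,0,0],[0,0,0,0,0,0,0],[0,0,0,0,0,0,0]],
])

```text
time_s: 18.6
eef_pos: [0.4438, -0.046, 0.1008]
eef_rot: [0.0, 0.21, 0.978, -0.0]
wrist_force: [-2.9, 0.7, 8.3]
opening: 0.228
grasp_force: 60.0
```

```bash
python3 - <<'E'
from bench import ctrl
for i in range(3):
    o=ctrl.get_obs();print(o["time_s"],o["eef_pos"].round(5),o["wrist_force"].round(2),o["torque"].round(3))
E
```

```text
18.6 [ 0.44382 -0.04599  0.10076] [-2.95  0.66  8.3 ] [ 0.24   0.719 -0.025]
18.6 [ 0.44382 -0.04599  0.10076] [-2.95  0.66  8.3 ] [ 0.24   0.719 -0.025]
18.6 [ 0.44382 -0.04599  0.10076] [-2.95  0.66  8.3 ] [ 0.24   0.719 -0.025]
```

jog_arm([
  [[0,0,0.05,0,0,0,0],[0,0,0.05,0,0,0,0],[0,0,0.05,0,0,0,0],[0,0,0.05,0,0,0,0],[0,0,0.05,0,0,0,0],[0,0,0.05,0,0,0,0],[0,0,0,0,0,0,0],[0,0,0,0,0,0,0],[0,0,0,0,0,0,0],[0,0,0,0,0,0,0]],
])

```text
time_s: 19.6
eef_pos: [0.4439, -0.046, 0.1007]
eef_rot: [0.0, 0.21, 0.978, -0.0]
wrist_force: [-4.2, 0.8, 10.8]
opening: 0.229
grasp_force: 60.3
```

jog_arm([
  [[0,0,0.05,0,0,0,0],[0,0,0.05,0,0,0,0],[0,0,0.05,0,0,0,0],[0,0,0,0,0,0,0],[0,0,0,0,0,0,0],[0,0,0,0,0,0,0],[0,0,0,0,0,0,0],[0,0,0,0,0,0,0],[0,0,0,0,0,0,0],[0,0,0,0,0,0,0]],
])

```text
time_s: 20.6
eef_pos: [0.4439, -0.046, 0.1007]
eef_rot: [0.0, 0.21, 0.978, -0.0]
wrist_force: [-4.8, 1.0, 11.5]
opening: 0.228
grasp_force: 60.5
```

jog_arm([
  [[0,0,0,0,0,0,0],[0,0,0,0,0,0,0],[0,0,0,0,0,0,0],[0,0,0,0,0,0,0],[0,0,0,0,0,0,0],[0,0,0,0,0,0,0],[0,0,0,0,0,0,0],[0,0,0,0,0,0,0],[0,0,0,0,0,0,0],[0,0,0,0,0,0,0]],
])

```text
time_s: 21.6
eef_pos: [0.4439, -0.046, 0.1007]
eef_rot: [0.0, 0.21, 0.978, -0.0]
wrist_force: [-5.7, 1.5, 12.5]
opening: 0.226
grasp_force: 60.5
```

jog_arm([
  [[0,0,-1,0,0,0,0],[0,0,-2,0,0,0,0],[0,0,-2,0,0,0,0],[0,0,-3,0,0,0,0],[0,0,-5,0,0,0,0],[0,0,-6,0,0,0,0],[0,0,-7,0,0,0,0],[0,0,-7,0,0,0,0],[0,0,-5,0,0,0,0],[0,0,0,0,0,0,0]],
])

```text
time_s: 22.6
eef_pos: [0.4442, -0.0461, 0.1385]
eef_rot: [0.001, 0.21, 0.978, -0.0]
wrist_force: [0.4, 0.7, -2.9]
opening: 0.225
grasp_force: 58.8
```

```bash
python3 - <<'E'
from bench import ctrl
import pickle;from h import *
g=pickle.load(open("grasp.pkl","rb"));o=ctrl.get_obs();T=rot(o["eef_rot"])
print(o["time_s"],o["eef_pos"],o["wrist_force"],o["opening"],(T.T@(g["eef_pos"]-o["eef_pos"])*1000).round(2))
c=ctrl.camera("wrist");P=cloud(c);m=(c["z_map"]>0)&(np.hypot(P[...,0]-.4445,P[...,1]+.0455)<.007);z=P[...,2];k=m&(z<.057);print("slug z",np.percentile(z[k],[10,50,90]).round(4),k.sum())
E
```

```text
22.6 [ 0.44421575 -0.04614389  0.1385489 ] [ 0.44964458  0.67427336 -2.89627516] 0.2248789668187657 [-152.57 -239.58   78.42]
slug z [0.043  0.0439 0.0445] 224
```

jog_arm([
  [[-6,-9,0,0,0,0,0],[-14,-22,0,0,0,0,0],[-19,-30,0,0,0,0,0],[-21,-33,0,0,0,0,0],[-22,-34,0,0,0,0,0],[-22,-34,0,0,0,0,0],[-20,-32,0,0,0,0,0],[-16,-25,0,0,0,0,0],[-9,-14,0,0,0,0,0],[-3.6,-6.6,0,0,0,0,0]],
])

```text
time_s: 23.65
eef_pos: [0.4837, -0.3286, 0.1369]
eef_rot: [-0.0, 0.211, 0.977, 0.0]
wrist_force: [-0.0, -0.3, -1.9]
opening: 0.224
grasp_force: 58.9
```

jog_arm([
  [[0,0,5,0,0,0,0],[0,0,5,0,0,0,0],[0,0,5,0,0,0,0],[0,0,5,0,0,0,0],[0,0,4,0,0,0,0],[0,0,3,0,0,0,0],[0,0,2,0,0,0,0],[0,0,0,0,0,0,0],[0,0,0,0,0,0,0],[0,0,0,0,0,0,0]],
])

```text
time_s: 24.65
eef_pos: [0.4842, -0.3272, 0.1088]
eef_rot: [0.0, 0.21, 0.978, -0.0]
wrist_force: [0.2, -0.7, -2.3]
opening: 0.23
grasp_force: 58.9
```

```bash
python3 - <<'E'
from bench import ctrl
import pickle;from h import *
g=pickle.load(open("grasp.pkl","rb"));o=ctrl.get_obs();T=rot(o["eef_rot"])
print(o["time_s"],o["eef_pos"],o["wrist_force"],o["opening"],(T.T@(g["eef_pos"]-o["eef_pos"])*1000).round(2))
s=ctrl.camera("side");w=ctrl.camera("wrist");pickle.dump((o,s,w),open("over2.pkl","wb"))
us=np.int32(proj(s,[.4845,-.327,.045])[0]);uw=np.int32(proj(w,[.4845,-.327,.045])[0]);print(us,uw)
cr=lambda c,u:cv2.resize(c["frame"][u[1]-40:u[1]+40,u[0]-40:u[0]+40],(400,400),interpolation=2)
cv2.imwrite("pics/over2.png",np.hstack([cr(s,us),cr(w,uw)]))
E
```

```text
24.65 [ 0.48424405 -0.32723038  0.10875788] [ 0.2061784  -0.69079318 -2.33819106] 0.22997444020384553 [-0.64  0.2  48.34]
[395 212] [318 216]
```

View pics/over2.png

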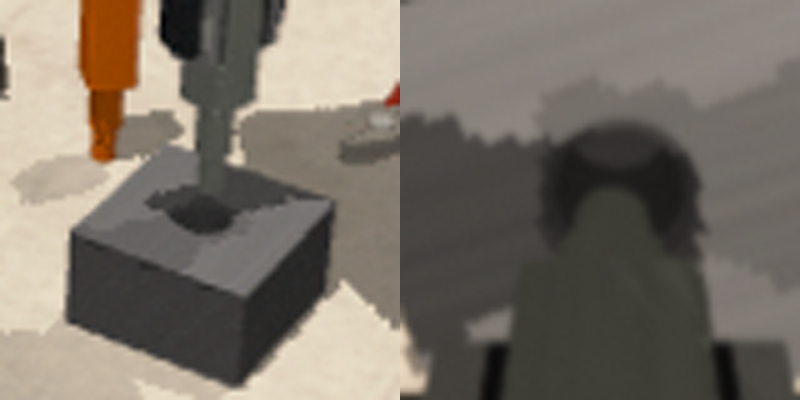

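Left crop (side): nose tip about (211,191), bore centre about (200,212). Right crop (wrist): nose centre column about 613, bore about 625. The nose therefore looks 2 mm or more off the bore; I'll work out the correction.

```bash
python3 - <<'E'
import pickle;from h import *
o,s,w=pickle.load(open("over2.pkl","rb"));T=rot(o["eef_rot"]);zn=o["eef_pos"][2]-.0564
f=lambda a,u,off=0:(np.array(a)-[off,0])/5+np.array(u)-40.4
us,uw=(395,212),(318,216)
n=plane(s,f((211,190),us),zn)[0];b=plane(s,f((199.5,212),us),.04)[0]
print("side nose",n,"bore",b,"move tool",(T.T@(b-n)*1000).round(1))
n=plane(w,f((613,186),uw,400),zn)[0];b=plane(w,f((625,186),uw,400),.04)[0]
top=plane(w,f((622,121),uw,400),.04)[0]
print("wrist nose edge rel TCP",(T.T@(n-o["eef_pos"])*1000).round(1),"bore col",(T.T@(b-n)*1000).round(1),"bore near edge rel TCP",(T.T@(top-o["eef_pos"])*1000).round(1))
for c,nm in((s,"side"),(w,"wrist")):
    P=cloud(c);h=np.hypot(P[...,0]-.484,P[...,1]+.326);m=(h<.055)&(abs(P[...,2]-.04)<.005)&(c["z_map"]>0);print(nm,cv2.minAreaRect(np.float32(P[m][:,:2]*1000)))
# dark bore / nose edges at some rows in wrist crop
gr=cv2.cvtColor(w["frame"],6)
for v in(200,206,212,214,217,220): print(v,gr[v,300:348].tolist())
E
```

```text
side nose [ 0.4809455  -0.32538847  0.05235788] bore [ 0.48551424 -0.32776486  0.04      ] move tool [-5.1 -0.3 12.4]
wrist nose edge rel TCP [ 5.   1.1 56.4] bore col [-4.3  1.7 12.4] bore near edge rel TCP [10.   2.4 68.8]
side ((483.30908203125, -325.70159912109375), (73.19232940673828, 71.4378662109375), 86.30215454101562)
wrist ((486.004150390625, -325.8800354003906), (70.20765686035156, 70.83533477783203), 84.66792297363281)
200 [134, 135, 135, 134, 129, 118, 113, 113, 112, 113, 113, 112, 112, 110, 108, 102, 97, 92, 89, 84, 81, 79, 78, 80, 80, 82, 88, 93, 97, 103, 105, 108, 108, 109, 109, 108, 110, 110, 110, 110, 111, 110, 110, 110, 111, 111, 110, 111]
206 [70, 69, 70, 70, 69, 67, 63, 57, 47, 41, 38, 33, 32, 36, 43, 49, 50, 50, 51, 51, 50, 50, 50, 50, 49, 49, 50, 48, 44, 38, 33, 38, 51, 57, 66, 84, 103, 109, 109, 109, 110, 108, 108, 109, 109, 108, 108, 109]
212 [70, 70, 70, 71, 71, 66, 53, 43, 37, 31, 28, 27, 28, 28, 28, 29, 31, 31, 33, 33, 34, 34, 32, 31, 30, 28, 29, 28, 28, 27, 28, 27, 28, 28, 32, 39, 42, 58, 89, 107, 109, 109, 109, 108, 107, 107, 107, 107]
214 [71, 70, 71, 70, 69, 60, 46, 40, 35, 30, 27, 27, 28, 27, 31, 37, 45, 50, 55, 56, 56, 55, 52, 48, 42, 35, 30, 29, 29, 28, 28, 28, 27, 27, 32, 38, 45, 66, 95, 105, 106, 106, 106, 106, 106, 107, 108, 109]
217 [70, 70, 69, 70, 69, 66, 54, 42, 38, 34, 31, 28, 31, 42, 52, 57, 57, 59, 60, 60, 60, 60, 60, 59, 59, 57, 51, 39, 30, 28, 28, 27, 28, 30, 36, 39, 46, 72, 100, 109, 110, 110, 110, 110, 111, 111, 109, 109]
220 [67, 67, 67, 67, 64, 55, 48, 41, 39, 39, 38, 33, 40, 52, 58, 60, 61, 60, 61, 60, 60, 60, 60, 61, 59, 59, 57, 50, 36, 30, 29, 29, 33, 38, 40, 42, 45, 53, 71, 97, 106, 106, 105, 106, 104, 104, 104, 104]
```

jog_arm([
  [[-1.2,0.8,0,0,0,0,0],[0,0,2,0,0,0,0],[0,0,3,0,0,0,0],[0,0,3,0,0,0,0],[0,0,3,0,0,0,0],[0,0,3,0,0,0,0],[0,0,3,0,0,0,0],[0,0,3,0,0,0,0],[0,0,2,0,0,0,0],[0,0,0,0,0,0,0]],
])

```text
time_s: 25.75
eef_pos: [0.4853, -0.3266, 0.0861]
eef_rot: [-0.0, 0.21, 0.978, 0.0]
wrist_force: [0.7, -0.2, -2.1]
opening: 0.231
grasp_force: 58.9
```

jog_arm([
  [[0,0,1,0,0,0,0],[0,0,1,0,0,0,0],[0,0,1,0,0,0,0],[0,0,1,0,0,0,0],[0,0,1,0,0,0,0],[0,0,1,0,0,0,0],[0,0,1,0,0,0,0],[0,0,1,0,0,0,0],[0,0,1,0,0,0,0],[0,0,0,0,0,0,0]],
])

```text
time_s: 26.75
eef_pos: [0.4854, -0.3267, 0.0773]
eef_rot: [-0.0, 0.21, 0.978, 0.0]
wrist_force: [-0.3, -0.1, -2.3]
opening: 0.223
grasp_force: 58.9
```

jog_arm([
  [[0,0,1.5,0,0,0,0],[0,0,1.5,0,0,0,0],[0,0,2,0,0,0,0],[0,0,2,0,0,0,0],[0,0,2,0,0,0,0],[0,0,2,0,0,0,0],[0,0,1.5,0,0,0,0],[0,0,1,0,0,0,0],[0,0,0.5,0,0,0,0],[0,0,0,0,0,0,0]],
])

```text
time_s: 27.75
eef_pos: [0.4855, -0.3268, 0.0635]
eef_rot: [-0.0, 0.21, 0.978, 0.0]
wrist_force: [0.4, -0.3, -1.2]
opening: 0.225
grasp_force: 58.9
```

jog_arm([
  [[0,0,0.3,0,0,0,0],[0,0,0.3,0,0,0,0],[0,0,0.3,0,0,0,0],[0,0,0.2,0,0,0,0],[0,0,0.2,0,0,0,0],[0,0,0.2,0,0,0,0],[0,0,0.2,0,0,0,0],[0,0,0,0,0,0,0],[0,0,0,0,0,0,0],[0,0,0,0,0,0,0]],
])

```text
time_s: 28.75
eef_pos: [0.4855, -0.3268, 0.0618]
eef_rot: [0.0, 0.21, 0.978, -0.0]
wrist_force: [0.1, 0.5, -2.4]
opening: 0.223
grasp_force: 58.9
```

jog_arm([
  [[0,0,0.2,0,0,0,0],[0,0,0.2,0,0,0,0],[0,0,0.2,0,0,0,0],[0,0,0.2,0,0,0,0],[0,0,0.2,0,0,0,0],[0,0,0.2,0,0,0,0],[0,0,0.2,0,0,0,0],[0,0,0,0,0,0,0],[0,0,0,0,0,0,0],[0,0,0,0,0,0,0]],
])

```text
time_s: 29.75
eef_pos: [0.4855, -0.3268, 0.0604]
eef_rot: [-0.0, 0.21, 0.978, 0.0]
wrist_force: [-0.6, 0.8, -1.0]
opening: 0.226
grasp_force: 59.0
```

jog_arm([
  [[0,0,0.1,0,0,0,0],[0,0,0.1,0,0,0,0],[0,0,0.1,0,0,0,0],[0,0,0.1,0,0,0,0],[0,0,0.1,0,0,0,0],[0,0,0.1,0,0,0,0],[0,0,0,0,0,0,0],[0,0,0,0,0,0,0],[0,0,0,0,0,0,0],[0,0,0,0,0,0,0]],
])

```text
time_s: 30.75
eef_pos: [0.4856, -0.3269, 0.0604]
eef_rot: [0.0, 0.21, 0.978, -0.0]
wrist_force: [-2.9, 2.6, 6.2]
opening: 0.222
grasp_force: 59.8
```

Seated: firm stop at the original height. Letting go.

jog_arm([
  [[0,0,0,0,0,0,20],[0,0,0,0,0,0,22],[0,0,0,0,0,0,24],[0,0,0,0,0,0,27],[0,0,0,0,0,0,32],[0,0,0,0,0,0,40],[0,0,0,0,0,0,50],[0,0,0,0,0,0,60],[0,0,0,0,0,0,60],[0,0,0,0,0,0,60]],
])

```text
time_s: 31.75
eef_pos: [0.4855, -0.3268, 0.0598]
eef_rot: [0.0, 0.21, 0.978, -0.0]
wrist_force: [0.4, -0.1, 0.5]
opening: 0.698
grasp_force: 0.0
```

jog_arm([
  [[0,0,-3,0,0,0,60],[0,0,-8,0,0,0,60],[0,0,-15,0,0,0,60],[0,0,-20,0,0,0,60],[0,0,-22,0,0,0,60],[0,0,-22,0,0,0,60],[0,0,-22,0,0,0,60],[0,0,-20,0,0,0,60],[0,0,-15,0,0,0,60],[0,0,0,0,0,0,60]],
])

```text
time_s: 32.75
eef_pos: [0.4868, -0.328, 0.2104]
eef_rot: [0.002, 0.21, 0.978, -0.002]
wrist_force: [-0.3, -0.4, 0.5]
opening: 0.699
grasp_force: 0.0
```

```bash
python3 - <<'E'
from bench import ctrl
from h import *
o=ctrl.get_obs();print(o["time_s"],o["eef_pos"],o["wrist_force"],o["opening"])
w=ctrl.camera("wrist");P=cloud(w);h=np.hypot(P[...,0]-.484,P[...,1]+.327);z=P[...,2];m=(h<.025)&(z>.095)&(z<.12)&(w["z_map"]>0)
print(m.sum(),cv2.minAreaRect(np.float32(P[m][:,:2]*1000)),np.percentile(z[m],[5,50,95]).round(4))
E
```

```text
32.75 [ 0.4867708  -0.32801256  0.21041189] [-0.27169474 -0.43233055  0.45766377] 0.6988606681994155
622 ((485.86370849609375, -325.79632568359375), (19.361356735229492, 19.341541290283203), 65.99502563476562) [0.099 0.104 0.107]
```

The cap is back at its original position (within 0.2 mm) and height, and the hand is clear.

```bash
python3 -c "
from bench import ctrl
print(ctrl.hand_in())"
```

```text
the job is handed in; nothing more can be done
None
```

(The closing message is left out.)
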